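Set the rail carriage round the bend

TASK

On the grey corner jig, take the carriage by its yellow grip and slide it along the bent steel rod, turning it to follow the bend, until it stands centred beside the red marker (not the blue one) on the other straight leg of the rod. Then let go of it and leave it at rest there.

Things in the scene. Friction and masses are not known exactly. Their poses are not given: they have to be found in the camera images.
- jig: Fixed grey plate, 260 (x) x 300 (y) x 15 mm, with a bent steel rod 12 mm thick, its axis level, 35 mm above the bench. Origin: centre of the plate's underside, z up. In this frame the first leg runs along +x at y = -100 mm, x from -115 to -20; the second along +y at x = 70 mm, y from -10 to 135. A quarter circle joins them. At both rod ends a dark post, 18 mm square, top 49 mm above the bench.
- bend_start (a point): Point on the rod's axis where the first leg ends and the bend begins (jig frame x = -20, y = -100 mm). The bend turns left, radius 90 mm, about the centre at x = -20, y = -10 mm in the jig frame. Axes parallel to the jig's.
- bend_end (a point): Point on the rod's axis where the bend ends and the second leg begins (jig frame x = 70, y = -10 mm). Axes parallel to the jig's.
- carriage: Loose nylon-lined aluminium block, 46 (x) x 44 (y) x 40 mm high, 0.17 to 0.35 kg, captive on the rod by a 20 x 20 mm bore along its x (4 mm play all round). Its flat, slippery underside slides on the plate, 15 mm above the bench. Origin: centre of the underside, z up. It starts on the first leg, x along the jig's x; on the second leg its x lies along the jig's y, a quarter turn anticlockwise from above.
- grip (a point): Centre of the upright yellow grip on top of the carriage: 36 mm along the carriage's x, 20 mm thick along its y, 46 mm high, from 55 to 101 mm above the bench; this point is 78 mm above the bench. Grasp it from above across the 20 mm. Axes as the carriage's.
- red_marker: Small red block fixed on the plate beside the second leg, outside the bend, 16 x 16 mm, top 37 mm above the bench, with a pointer towards the rod. Origin: its underside on the plate, 40 mm from the rod's axis; axes parallel to the jig's, so the rod runs along its y at x = -40 mm. The carriage is centred beside it when the carriage's origin has y = 0 in this frame.
- blue_marker: Like the red marker, but blue: fixed beside the same leg 40 to 80 mm from the red one, before or after it along the rod. Not the place wanted. The carriage slides past it freely.

How it is judged:
At the end, for the whole second after the job is handed in: The carriage stands upright on the rod's second leg, centred beside the red marker within 14 mm along the rod and aligned with that leg within 12 degrees, released and at rest (y of carriage in the frame of red_marker between -0.014 and 0.014 m and x of carriage in the frame of red_marker between -0.055 and -0.025 m and angle between the x axis of carriage and the y axis of red_marker, either way round below 0.21 rad and angle between carriage's own z axis and vertical below 0.12 rad and linear speed of carriage below 0.02 m/s and angular speed of carriage below 0.2 rad/s and contact force between the fingers and carriage below 0.1 N); the robot touches nothing.
It also fails if it takes over 40 s, if anything falls off the work surface, if the arm or the gripper's body presses on something with over 40 N, if the wrist force passes 120 N, or if a joint passes its speed limit or range.

ROBOT

A 6-joint arm with a two-finger parallel gripper is mounted at the origin on a cart in front of the work surface, level with it; the furniture and walls round the work are solid. World frame = base frame: x ahead of the robot, y to its left, z up, the work surface at z = 0. Lengths are in m, angles in rad, forces in N, time in s.
With the tool pointing down it reaches from about 0.3 to 0.875 m from the base axis. Payload 6.4 kg.
Tool frame: the origin (TCP) lies midway between the tips of the shut fingers; the grasp point (between the pads) lies 19 mm behind it (ctrl.pinch_z is the distance from the TCP to the grasp point, in m); z points along the fingers, y is the line along which they close (so a half turn about z gives the same grasp; the last joint's range is limited). The gripper opens to 85 mm and grips with 20 to 120 N. Pads are 22 mm wide; open, the fingers measure 114 mm over their backs; the gripper's body (76 mm by 85 mm) begins 54 mm behind the grasp point. The pads swing forward as they close: fully open they stand 13 mm farther back than shut.
Start: joints at [-1.385, 0.181, 1.607, -0, 1.354, -0.206], TCP at [0.22, -0.531, 0.231] pointing down, gripper open.
Joint ranges: [-2.99, 2.99], [-0.89, 2.07], [0.3, 2.58], [-1.14, 4.28], [0, 2.63], [-3.12, 3.12]. Speed limits (rad/s): [2.57, 2.57, 3.01, 3.14, 3.14, 3.14].

INTERFACE

Orientations are given as a unit quaternion [w, x, y, z].
In Python, from bench import ctrl gives the robot as it stands.
- The arm moves only by the tool apply_moves, never from a script. Its argument "moves" is a list of rows, each an object with "jaw": the opening, from 0 (shut) to 1 (fully open); "offset": the shift along the tool's x, y, z in mm, a list of three; "rot": the turn, a rotation vector about the tool's x, y, z in degrees, a list of three. In form: [{"jaw": jaw, "offset": [dx, dy, dz], "rot": [ax, ay, az]}, ...]. A call has exactly 5 rows; each row shifts and turns the commanded pose from where the row before left it, along the tool's axes as they then stand; what a row does not reach is not made up. A row lasts 1/8 s, in which the tool goes at most 62.5 mm and 10.7 degrees, less where a joint would pass 70% of its speed; a pose out of reach is approached as far as the arm can. A call is refused whole if a number of a shift passes 62.5 or a number of a turn 10.7, either way. A call with a gripper value outside its range is refused whole. The fingers move at their own pace and stop on an object; the grip force is fixed at half the most. Time passes only in rows, so rows that do not move let the fingers close, or fill a call up. It gives the time, the measured TCP pose, the force, the opening and the grip force at its end, in the units of the state.
- ctrl.get_obs(): the state, without advancing time (a new reading comes with each control period).
- ctrl.camera(name): name is "scene" or "top"; returns (picture, depth): 400x640x3 uint8, red, green, blue; 400x640 float32, m along the optical axis (not along the pixel's ray), 0 where there is no reading.
- ctrl.camera_params(name): a dict with "K" (3x3 intrinsics, pixels), "dist" ([k1, k2, p1, p2, k3] as OpenCV has them; the pictures are not rectified), "cam_to_world" (4x4, takes a point from camera to world coordinates). Camera axes: x right, y down, z forward; pixel columns grow to the right and rows downward; lengths in m; the calibration is good to about 2 mm. A picture is of the moment at which its call begins. camera_params takes no time and is no camera call.
- ctrl.hand_in(): hands the job in; it is judged then, once.
Trained networks look in the newest picture that a camera, given by its name, has taken for a name from the list of things; names that differ only in an ending like _2 or _b are one class to them, and where a whole thing is asked for, a point or a joint stands for the part that bears it (a point fixed in the world has none). Each returns a list of dicts, best first, with "score" (0 to 1); they miss things now and then, are a little off and sometimes report something else, mostly with a low value. They report only what shows in the picture. A call takes as long as a camera call.
- ctrl.outline_of(camera, target): "region" (400x640 bool, what is visible of it) and "position" ([column, row] in pixels, amid what is visible of it).
The state is a dict: "time_s": time; "q": joint angles; "dq": joint speeds; "joint_efforts": joint torques, N m; "eef_pos": TCP position; "eef_rot": TCP orientation; "wrist_force": force on the tool from outside, world axes, zero at the start; "torque": the same for the moment, N m; "opening": opening from 0.0 (shut) to 1.0 (fully open); "grasp_force": force on a finger pad.
Only numpy, scipy, OpenCV 4.12 (cv2) and the standard library are available. Lean on these libraries where they do the work, as an engineer would, in place of code of your own. Each camera call takes 0.05 s, during which the arm holds its last target. There are 200 camera calls.

## Working session

There is one attempt and no reset: what is moved stays moved. The work goes in short steps, Python scripts to look and compute and a tool call to move; the robot and the scene stay as the last step left them, time stands still between calls to the robot, and variables do not carry over. Pictures are saved under pics/ and viewed, at most 10 in all, crops included, and the job is handed in when it is done.

Besides the shell and the picture viewer there is one more tool, called after ">>>" as a command line: name --argument value ..., lists and objects as JSON in quotes. apply_moves: Moves the arm, as the interface text tells. Its arguments: {"type":"object","properties":{"moves":{"type":"array"}},"required":["moves"]}

```bash
mkdir -p pics; cat > h.py <<'E'
import numpy as np, cv2
from bench import ctrl
def pts(cam, depth, mask):
    p=ctrl.camera_params(cam); K=np.array(p["K"]); T=np.array(p["cam_to_world"])
    v,u=np.nonzero(mask&(depth>0)); d=depth[v,u]
    n=cv2.undistortPoints(np.stack([u,v],1).astype(float)[:,None],K,np.array(p["dist"]))[:,0]
    c=np.c_[n*d[:,None],d]
    return c@T[:3,:3].T+T[:3,3]
E
python3 - <<'E'
from h import *
for cam in ["top","scene"]:
    im,d=ctrl.camera(cam); cv2.imwrite(f"pics/{cam}0.png",im[:,:,::-1])
    for t in ["jig","carriage","grip","red_marker","blue_marker"]:
        for r in ctrl.outline_of(cam,t)[:2]:
            P=pts(cam,d,r["region"])
            if len(P)<5: continue
            hi=P[P[:,2]>np.percentile(P[:,2],90)-.004]
            print(cam,t,round(r["score"],2),np.round(r["position"]),len(P),"med",np.median(P,0).round(3),"top",hi.mean(0).round(4), "rect",cv2.minAreaRect((hi[:,:2]*1000).astype(np.float32)))
print(ctrl.get_obs())
E
```

```text
top jig 0.74 [329. 217.] 15950 med [ 0.569 -0.089  0.015] top [ 0.5687 -0.0926  0.0177] rect ((568.0767822265625, -94.148193359375), (298.17254638671875, 258.8463439941406), 74.99015808105469)
top carriage 0.97 [371. 249.] 540 med [ 0.497 -0.172  0.056] top [ 0.4961 -0.1779  0.1003] rect ((496.18096923828125, -177.73550415039062), (19.529870986938477, 35.109806060791016), 72.35493469238281)
top grip 0.92 [371. 251.] 541 med [ 0.497 -0.172  0.056] top [ 0.4961 -0.1779  0.1003] rect ((496.18096923828125, -177.73550415039062), (19.529870986938477, 35.109806060791016), 72.35493469238281)
top blue_marker 0.39 [329. 163.] 69 med [ 0.677 -0.103  0.035] top [ 0.6801 -0.1047  0.0384] rect ((680.8862915039062, -105.2168960571289), (14.145230293273926, 14.303705215454102), 69.95358276367188)
scene jig 0.96 [323. 224.] 13220 med [ 0.551 -0.053  0.014] top [ 0.5817 -0.0968  0.0368] rect ((578.9339599609375, -110.01181030273438), (322.70721435546875, 127.02432250976562), 36.43827438354492)
scene carriage 0.67 [387. 189.] 1251 med [ 0.489 -0.165  0.054] top [ 0.4921 -0.1716  0.0977] rect ((493.7213
[... 896 characters left out ...]
6123047)
{'time_s': 0.6, 'q': array([-1.38533976e+00,  1.80783531e-01,  1.60701193e+00, -9.51836742e-06,
        1.35377543e+00, -2.06270265e-01]), 'dq': array([ 0.00021504, -0.00011617,  0.00212878, -0.00152935,  0.00113298,
       -0.00133074]), 'joint_efforts': array([-1.12806327e-03, -4.44598961e+01, -3.51522553e+01, -2.99877893e-04,
        1.09400480e-03,  1.23272810e-05]), 'eef_pos': array([ 0.21955866, -0.53144884,  0.23129195]), 'eef_rot': array([ 1.08313620e-05,  9.80879803e-01,  1.94614522e-01, -4.76053594e-06]), 'wrist_force': array([-0.46069938, -0.38142783,  0.1403114 ]), 'torque': array([ 0.02694658, -0.05852771,  0.00320215]), 'grasp_force': 0.0, 'opening': 1.001819121471021}
```

```bash
python3 - <<'E'
import cv2
a=cv2.imread("pics/top0.png")[100:350,180:500]
cv2.imwrite("pics/t1.png",cv2.resize(a,None,fx=2.4,fy=2.4,interpolation=cv2.INTER_CUBIC)[:600,:768])
E
```

```text
(no output)
```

View pics/t1.png

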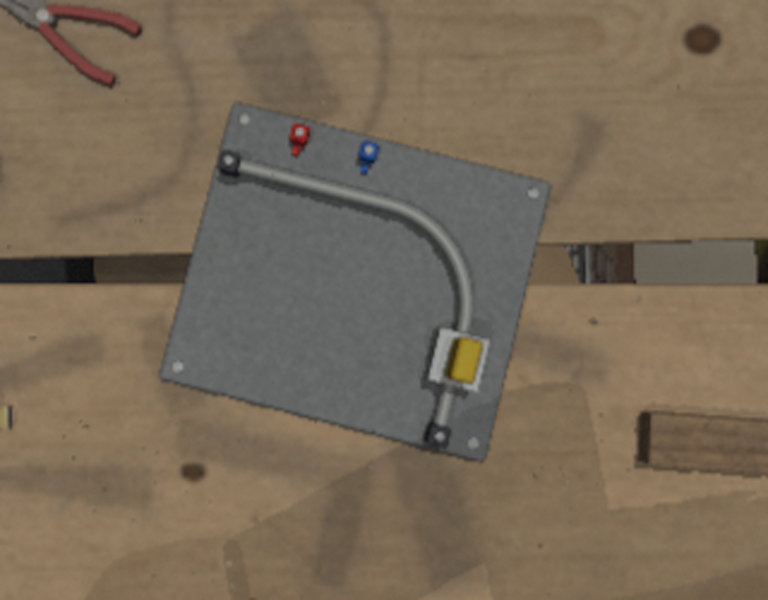

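View pics/scene0.png

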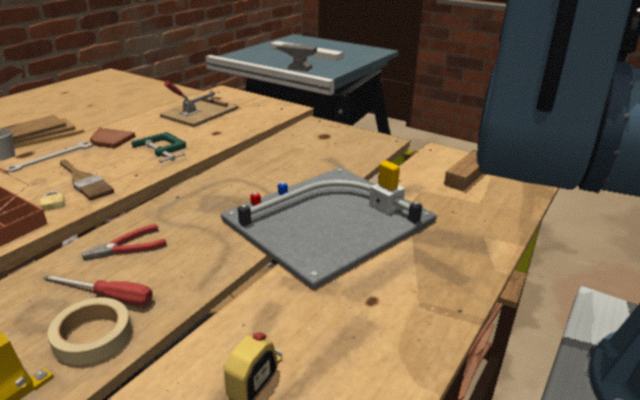

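The crop shows red at full-image pixel (305,156), blue at (333,163) and the carriage at (372,249). The jig yaw is about -15°, and the grip lands on jig y = -100 as it should. Next I refine the jig pose and locate red by colour.

```bash
cat > plan.py <<'E'
from h import *
def jig(cam="top"):
    im,d=ctrl.camera(cam); r=ctrl.outline_of(cam,"jig")[0]
    P=pts(cam,d,r["region"]); P=P[abs(P[:,2]-.015)<.006]
    return im,d,cv2.minAreaRect((P[:,:2]*1000).astype(np.float32))
E
python3 - <<'E'
from plan import *
im,d,r=jig(); print(r)
c=np.array(r[0])/1000; yaw=np.radians(r[2]-90); print(yaw)
R=np.array([[np.cos(yaw),-np.sin(yaw)],[np.sin(yaw),np.cos(yaw)]])
hsv=cv2.cvtColor(im,cv2.COLOR_RGB2HSV)
for n,h in [("red",lambda H:(H<8)|(H>172)),("blue",lambda H:(H>105)&(H<130)),("yellow",lambda H:(H>18)&(H<32))]:
    m=h(hsv[:,:,0].astype(int))&(hsv[:,:,1]>110)
    P=pts("top",d,m); J=np.c_[(P[:,:2]-c)@R,P[:,2]]
    J=J[(abs(J[:,0])<.14)&(abs(J[:,1])<.16)&(J[:,2]>.028)]
    # block only (not the pointer)
    if n!="yellow": J=J[abs(J[:,0]-.11)<.012]
    else: J=J[J[:,2]>.09]
    print(n,len(J),np.median(J,0).round(4),J.min(0).round(3),J.max(0).round(3))
E
```

```text
((568.4354248046875, -94.18135070800781), (300.24102783203125, 260.0974426269531), 74.9250259399414)
-0.2631079320007599
red 40 [0.1097 0.081  0.0363] [0.104 0.074 0.03 ] [0.119 0.089 0.04 ]
blue 35 [0.1087 0.0185 0.0359] [0.104 0.011 0.032] [0.118 0.026 0.039]
yellow 186 [-0.0487 -0.0989  0.1005] [-0.066 -0.11   0.091] [-0.032 -0.09   0.104]
```

```bash
cat >> plan.py <<'E'
C=np.array([.5684,-.0942]); YAW=-15.07
def w(jx,jy,dyaw=0):
    a=np.radians(YAW); c,s=np.cos(a),np.sin(a)
    return C[0]+c*jx-s*jy, C[1]+s*jx+c*jy, YAW+dyaw
def now():
    o=ctrl.get_obs(); q=o["eef_rot"]
    from scipy.spatial.transform import Rotation as Ro
    R=Ro.from_quat([q[1],q[2],q[3],q[0]]).as_matrix()
    p=o["eef_pos"]
    return [*p,np.degrees(np.arctan2(R[1,0],R[0,0]))], R[2,2]
def rows(start,wps,n1=1):
    """tool-down; wps (x,y,z,yaw deg); prints rounded tool-frame rows"""
    x,y,z,yw=start
    for k,(X,Y,Z,W) in enumerate(wps):
        a=np.radians(yw); c,s=np.cos(a),np.sin(a)
        dx,dy=X-x,Y-y
        o=np.round(1000*np.array([c*dx+s*dy, s*dx-c*dy, z-Z]),1); r=round(-(W-yw),1)
        print(k//5,k%5,o.tolist(),r)
        ox,oy,oz=o/1000
        x+=c*ox+s*oy; y+=s*ox-c*oy; z-=oz; yw-=r
def lin(a,b,n): return [np.array(a)+(np.array(b)-np.array(a))*k/n for k in range(1,n+1)]
E
python3 - <<'E'
from plan import *
s,zz=now(); print(s,zz)
x,y,W=w(-.0485,-.0995); print(x,y,W)
rows(s,lin(s,[x,y,.15,W],10))
E
```

```text
[np.float64(0.21959391111885007), np.float64(-0.5314373241550934), np.float64(0.23133397847832834), np.float64(22.449439657916397)] -0.9999999967789388
0.49569807263850135 -0.17766813618335667 -15.07
0 0 [39.0, -22.2, 8.1] 3.8
0 1 [37.5, -24.6, 8.2] 3.7
0 2 [35.8, -27.1, 8.1] 3.8
0 3 [33.9, -29.4, 8.1] 3.7
0 4 [32.0, -31.5, 8.2] 3.8
1 0 [29.8, -33.5, 8.1] 3.7
1 1 [27.6, -35.4, 8.1] 3.8
1 2 [25.2, -37.2, 8.2] 3.7
1 3 [22.7, -38.7, 8.1] 3.8
1 4 [20.1, -40.1, 8.1] 3.7
```

>>> apply_moves --moves '[{"jaw":1,"offset":[39,-22,8],"rot":[0,0,3.8]},{"jaw":1,"offset":[37.5,-24.5,8],"rot":[0,0,3.7]},{"jaw":1,"offset":[36,-27,8],"rot":[0,0,3.8]},{"jaw":1,"offset":[34,-29.5,8],"rot":[0,0,3.7]},{"jaw":1,"offset":[32,-31.5,8],"rot":[0,0,3.8]}]'

```text
time_s: 1.32
eef_pos: [0.3588, -0.3536, 0.1912]
eef_rot: [0.0, 1.0, 0.031, 0.0]
wrist_force: [1.0, -0.2, 0.2]
opening: 1.001
grasp_force: 0.0
```

>>> apply_moves --moves '[{"jaw":1,"offset":[30,-33.5,8],"rot":[0,0,3.7]},{"jaw":1,"offset":[27.5,-35.5,8],"rot":[0,0,3.8]},{"jaw":1,"offset":[25,-37,8],"rot":[0,0,3.7]},{"jaw":1,"offset":[22.5,-38.5,8],"rot":[0,0,3.8]},{"jaw":1,"offset":[20,-40,8],"rot":[0,0,3.7]}]'

```text
time_s: 1.95
eef_pos: [0.4966, -0.177, 0.1513]
eef_rot: [0.0, 0.991, -0.132, 0.0]
wrist_force: [1.3, -0.3, 0.8]
opening: 1.0
grasp_force: 0.0
```

```bash
python3 - <<'E'
from plan import *
s,zz=now(); print(s,zz)
x,y,W=w(-.0485,-.0995)
rows(s,[[x,y,.15,W],*lin([x,y,.15,W],[x,y,.064,W],3)])
E
```

```text
[np.float64(0.496587782962047), np.float64(-0.1770364350710283), np.float64(0.15129364650419014), np.float64(-15.176578972875937)] -0.999999754532267
0 0 [-0.7, 0.8, 1.3] -0.1
0 1 [0.0, 0.0, 28.7] -0.0
0 2 [0.0, 0.0, 28.6] -0.0
0 3 [0.0, 0.0, 28.7] -0.0
```

>>> apply_moves --moves '[{"jaw":1,"offset":[-0.7,0.8,20],"rot":[0,0,0]},{"jaw":1,"offset":[0,0,25],"rot":[0,0,0]},{"jaw":1,"offset":[0,0,25],"rot":[0,0,0]},{"jaw":1,"offset":[0,0,17],"rot":[0,0,0]},{"jaw":0.6,"offset":[0,0,0],"rot":[0,0,0]}]'

```text
time_s: 2.58
eef_pos: [0.4939, -0.1783, 0.0631]
eef_rot: [-0.001, 0.991, -0.131, -0.001]
wrist_force: [-0.2, -0.2, 0.2]
opening: 0.819
grasp_force: 0.0
```

>>> apply_moves --moves '[{"jaw":0,"offset":[0,0,0],"rot":[0,0,0]},{"jaw":0,"offset":[0,0,0],"rot":[0,0,0]},{"jaw":0,"offset":[0,0,0],"rot":[0,0,0]},{"jaw":0,"offset":[0,0,0],"rot":[0,0,0]},{"jaw":0,"offset":[0,0,0],"rot":[0,0,0]}]'

```text
time_s: 3.2
eef_pos: [0.4954, -0.1793, 0.0652]
eef_rot: [0.0, 0.991, -0.131, 0.001]
wrist_force: [0.1, -0.1, 5.9]
opening: 0.226
grasp_force: 60.9
```

```bash
python3 - <<'E'
from plan import *
s,zz=now(); o=ctrl.get_obs(); print(s,zz,o["opening"],o["grasp_force"],o["wrist_force"],o["torque"])
im,d=ctrl.camera("scene"); cv2.imwrite("pics/g1.png",cv2.resize(im[80:300,220:520,::-1],None,fx=2,fy=2))
z=s[2]
# path: leg1 to bend (step 7mm), bend 90 deg in steps, leg 2 to jy .081
L=np.linspace
wp=[]
for jx in L(-.0485,-.020,5)[1:]: wp.append(w(jx,-.100))
for t in L(0,90,22)[1:]:
    a=np.radians(t); wp.append(w(-.020+.09*np.sin(a),-.010-.09*np.cos(a),t))
for jy in L(-.010,.081,11)[1:]: wp.append(w(.070,jy,90))
rows(s,[[a,b,z,c] for a,b,c in wp])
E
```

```text
[np.float64(0.49541601332147234), np.float64(-0.1792570982691189), np.float64(0.06523423033286749), np.float64(-15.04890019186756)] -0.9999985374343947 0.2261215411423996 60.910162925720215 [ 0.07582165 -0.10868109  5.89707312] [-0.05405161  0.19808212 -0.02568102]
0 0 [7.0, -1.1, 0.0] 0.0
0 1 [7.1, -0.0, 0.0] 0.0
0 2 [7.1, 0.0, 0.0] 0.0
0 3 [7.2, 0.0, 0.0] 0.0
0 4 [6.7, -0.2, 0.0] -4.3
1 0 [6.7, -0.3, 0.0] -4.3
1 1 [6.7, -0.2, 0.0] -4.2
1 2 [6.8, -0.3, 0.0] -4.3
1 3 [6.7, -0.2, 0.0] -4.3
1 4 [6.7, -0.3, 0.0] -4.3
2 0 [6.7, -0.3, 0.0] -4.3
2 1 [6.8, -0.2, 0.0] -4.3
2 2 [6.7, -0.2, 0.0] -4.3
2 3 [6.7, -0.3, 0.0] -4.2
2 4 [6.8, -0.2, 0.0] -4.3
3 0 [6.7, -0.3, 0.0] -4.3
3 1 [6.7, -0.3, 0.0] -4.3
3 2 [6.7, -0.2, 0.0] -4.3
3 3 [6.8, -0.3, 0.0] -4.3
3 4 [6.7, -0.2, 0.0] -4.3
4 0 [6.7, -0.3, 0.0] -4.2
4 1 [6.7, -0.2, 0.0] -4.3
4 2 [6.8, -0.3, 0.0] -4.3
4 3 [6.7, -0.2, 0.0] -4.3
4 4 [6.7, -0.3, 0.0] -4.3
5 0 [9.1, 0.0, 0.0] 0.0
5 1 [9.1, 0.0, 0.0] 0.0
5 2 [9.1, 0.0, 0.0] 0.0
5 3 [9.1, 0.0, 0.0] 0.0
5 4 [9.1, 0.0, 0.0] 0.0
6 0 [9.1, 0.0, 0.0] 0.0
6 1 [9.1, 0.1, 0.0] 0.0
6 2 [9.1, -0.0, 0.0] 0.0
6 3 [9.1, -0.0, 0.0] 0.0
6 4 [9.1, -0.0, 0.0] 0.0
```

View pics/g1.png

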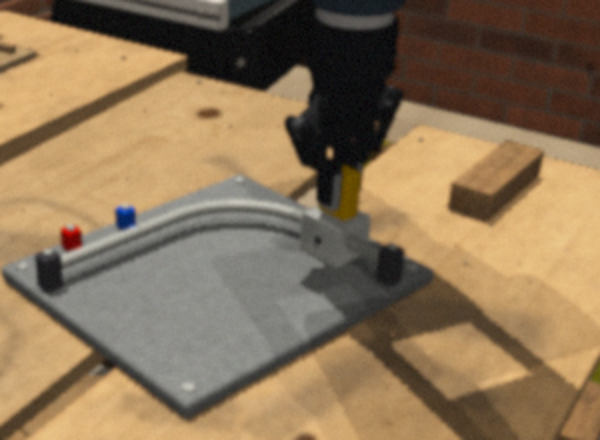

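The fingers hold the yellow grip (about (340,195) in the crop) and the carriage sits square on leg 1. Now I slide it.

>>> apply_moves --moves '[{"jaw":0,"offset":[7,-0.5,0],"rot":[0,0,0]},{"jaw":0,"offset":[7,0,0],"rot":[0,0,0]},{"jaw":0,"offset":[7,0,0],"rot":[0,0,0]},{"jaw":0,"offset":[7,0,0],"rot":[0,0,0]},{"jaw":0,"offset":[6.7,-0.2,0],"rot":[0,0,-4.3]}]'

```text
time_s: 3.88
eef_pos: [0.5286, -0.1872, 0.0652]
eef_rot: [0.0, 0.996, -0.093, -0.0]
wrist_force: [-3.4, 2.2, 9.9]
opening: 0.226
grasp_force: 61.5
```

>>> apply_moves --moves '[{"jaw":0,"offset":[6.7,-0.3,0],"rot":[0,0,-4.3]},{"jaw":0,"offset":[6.7,-0.2,0],"rot":[0,0,-4.2]},{"jaw":0,"offset":[6.8,-0.3,0],"rot":[0,0,-4.3]},{"jaw":0,"offset":[6.7,-0.2,0],"rot":[0,0,-4.3]},{"jaw":0,"offset":[6.7,-0.3,0],"rot":[0,0,-4.3]}]'

```text
time_s: 4.5
eef_pos: [0.5621, -0.1871, 0.0653]
eef_rot: [-0.0, 0.996, 0.094, -0.0]
wrist_force: [-3.2, 2.1, 8.9]
opening: 0.224
grasp_force: 61.4
```

```bash
cat > st.py <<'E'
from plan import *
s,zz=now(); o=ctrl.get_obs()
a=np.radians(YAW); R=np.array([[np.cos(a),-np.sin(a)],[np.sin(a),np.cos(a)]])
j=(np.array(s[:2])-C)@R*1000
e=j-[-20,-10]
print("jig",j.round(1),"z",round(s[2],4),"yaw",round(s[3]-YAW,1),"bend angle",np.degrees(np.arctan2(e[0],-e[1])).round(1),"r",np.hypot(*e).round(1),"F",(o["wrist_force"][:2]@R).round(1),o["wrist_force"][2].round(1),"T",o["torque"].round(2),o["opening"],o["grasp_force"],zz)
E
python3 st.py
```

```text
jig [ 18.  -91.3] z 0.0653 yaw 25.9 bend angle 25.1 r 89.8 F [-3.6  1.2] 8.9 T [ 0.24  0.69 -0.08] 0.2238142042698011 61.3973593711853 -0.9999999623394414
```

>>> apply_moves --moves '[{"jaw":0,"offset":[6.7,-0.3,-0.5],"rot":[0,0,-4.3]},{"jaw":0,"offset":[6.8,-0.2,0],"rot":[0,0,-4.3]},{"jaw":0,"offset":[6.7,-0.2,0],"rot":[0,0,-4.3]},{"jaw":0,"offset":[6.7,-0.3,0],"rot":[0,0,-4.2]},{"jaw":0,"offset":[6.8,-0.2,0],"rot":[0,0,-4.3]}]'

```text
time_s: 5.12
eef_pos: [0.5932, -0.175, 0.0653]
eef_rot: [0.0, 0.961, 0.277, -0.0]
wrist_force: [-3.0, 0.6, 4.6]
opening: 0.226
grasp_force: 60.9
```

>>> apply_moves --moves '[{"jaw":0,"offset":[6.7,-0.3,0],"rot":[0,0,-4.3]},{"jaw":0,"offset":[6.7,-0.3,0],"rot":[0,0,-4.3]},{"jaw":0,"offset":[6.7,-0.2,0],"rot":[0,0,-4.3]},{"jaw":0,"offset":[6.8,-0.3,0],"rot":[0,0,-4.3]},{"jaw":0,"offset":[6.7,-0.2,0],"rot":[0,0,-4.3]}]'

```text
time_s: 5.75
eef_pos: [0.6179, -0.1525, 0.0653]
eef_rot: [0.0, 0.892, 0.452, -0.0]
wrist_force: [-1.0, -0.8, 2.7]
opening: 0.225
grasp_force: 60.7
```

```bash
python3 st.py
```

```text
jig [ 62.9 -43.4] z 0.0653 yaw 68.8 bend angle 68.1 r 89.4 F [-0.8 -1.1] 2.7 T [-0.2   0.19 -0.05] 0.22526570275349528 60.67530870437622 -0.9999997854971868
```

>>> apply_moves --moves '[{"jaw":0,"offset":[6.9,0.1,0],"rot":[0,0,-4.2]},{"jaw":0,"offset":[6.9,0,0],"rot":[0,0,-4.3]},{"jaw":0,"offset":[6.8,-0.1,0],"rot":[0,0,-4.3]},{"jaw":0,"offset":[6.8,-0.1,0],"rot":[0,0,-4.3]},{"jaw":0,"offset":[6.8,-0.2,0],"rot":[0,0,-4.1]}]'

```text
time_s: 6.38
eef_pos: [0.6333, -0.1224, 0.0653]
eef_rot: [0.0, 0.794, 0.608, -0.0]
wrist_force: [-3.6, -1.2, 4.2]
opening: 0.232
grasp_force: 60.7
```

```bash
python3 st.py
```

```text
jig [ 70.  -10.3] z 0.0653 yaw 89.9 bend angle 89.8 r 90.0 F [-3.2 -2.1] 4.2 T [-0.26  0.39  0.  ] 0.23168874263710024 60.74681639671326 -0.9999997355640476
```

>>> apply_moves --moves '[{"jaw":0,"offset":[9,0,0],"rot":[0,0,0]},{"jaw":0,"offset":[9,0,0],"rot":[0,0,0]},{"jaw":0,"offset":[9,0,0],"rot":[0,0,0]},{"jaw":0,"offset":[9,0,0],"rot":[0,0,0]},{"jaw":0,"offset":[9,0,0],"rot":[0,0,0]}]'

```text
time_s: 7.0
eef_pos: [0.6457, -0.0782, 0.0653]
eef_rot: [0.0, 0.795, 0.607, 0.0]
wrist_force: [-1.4, -2.0, 4.6]
opening: 0.221
grasp_force: 60.9
```

>>> apply_moves --moves '[{"jaw":0,"offset":[9.2,0,0],"rot":[0,0,0]},{"jaw":0,"offset":[9.2,0,0],"rot":[0,0,0]},{"jaw":0,"offset":[9.2,0,0],"rot":[0,0,0]},{"jaw":0,"offset":[9.2,0,0],"rot":[0,0,0]},{"jaw":0,"offset":[9.2,0,0],"rot":[0,0,0]}]'

```text
time_s: 7.62
eef_pos: [0.6578, -0.0338, 0.0653]
eef_rot: [0.0, 0.795, 0.607, 0.0]
wrist_force: [-0.5, -1.6, 4.5]
opening: 0.229
grasp_force: 60.9
```

>>> apply_moves --moves '[{"jaw":0,"offset":[0,0,0],"rot":[0,0,0]},{"jaw":0,"offset":[0,0,0],"rot":[0,0,0]},{"jaw":0.6,"offset":[0,0,0],"rot":[0,0,0]},{"jaw":1,"offset":[0,0,0],"rot":[0,0,0]},{"jaw":1,"offset":[0,0,0],"rot":[0,0,0]}]'

```text
time_s: 8.25
eef_pos: [0.6568, -0.0341, 0.0642]
eef_rot: [-0.0, 0.795, 0.607, -0.0]
wrist_force: [-0.4, 0.4, -0.4]
opening: 0.85
grasp_force: 0.0
```

```bash
python3 st.py
```

```text
jig [69.8 81. ] z 0.0642 yaw 89.8 bend angle 135.4 r 127.8 F [-0.4  0.3] -0.4 T [ 0.03  0.01 -0.01] 0.8504973510687922 0.0 -0.9999993876857487
```

Released. Next I lift straight up, move back towards the robot and check.

>>> apply_moves --moves '[{"jaw":1,"offset":[0,0,0],"rot":[0,0,0]},{"jaw":1,"offset":[0,0,-20],"rot":[0,0,0]},{"jaw":1,"offset":[0,0,-30],"rot":[0,0,0]},{"jaw":1,"offset":[0,0,-40],"rot":[0,0,0]},{"jaw":1,"offset":[0,0,-40],"rot":[0,0,0]}]'

```text
time_s: 8.88
eef_pos: [0.6575, -0.0343, 0.1977]
eef_rot: [0.001, 0.795, 0.607, 0.0]
wrist_force: [-0.2, 0.1, -0.1]
opening: 0.998
grasp_force: 0.0
```

>>> apply_moves --moves '[{"jaw":1,"offset":[-20,-40,-10],"rot":[0,0,0]},{"jaw":1,"offset":[-20,-40,0],"rot":[0,0,0]},{"jaw":1,"offset":[-20,-40,0],"rot":[0,0,0]},{"jaw":1,"offset":[-20,-40,0],"rot":[0,0,0]},{"jaw":1,"offset":[-20,-40,0],"rot":[0,0,0]}]'

```text
time_s: 9.5
eef_pos: [0.437, -0.0785, 0.2063]
eef_rot: [0.001, 0.795, 0.607, 0.0]
wrist_force: [0.4, -1.1, 0.6]
opening: 0.997
grasp_force: 0.0
```

```bash
python3 st.py; python3 - <<'E'
from plan import *
im,d=ctrl.camera("top"); cv2.imwrite("pics/f.png",cv2.resize(im[100:350,180:500,::-1],None,fx=2.4,fy=2.4))
hsv=cv2.cvtColor(im,cv2.COLOR_RGB2HSV)
a=np.radians(YAW); R=np.array([[np.cos(a),-np.sin(a)],[np.sin(a),np.cos(a)]])
for n,h in [("red",lambda H:(H<8)|(H>172)),("yellow",lambda H:(H>18)&(H<32))]:
    P=pts("top",d,h(hsv[:,:,0].astype(int))&(hsv[:,:,1]>110)); J=np.c_[(P[:,:2]-C)@R,P[:,2]]
    J=J[(abs(J[:,0])<.14)&(abs(J[:,1])<.16)&(J[:,2]>(.028 if n=="red" else .094))]
    print(n,len(J),np.median(J,0).round(4),cv2.minAreaRect((J[:,:2]*1000).astype(np.float32)) if len(J) else 0)
E
```

```text
jig [-130.9  -19. ] z 0.2063 yaw 89.8 bend angle -85.4 r 111.3 F [ 0.7 -0.9] 0.6 T [-0.06  0.01  0.02] 0.9970067525507965 0.0 -0.9999970890990011
red 39 [0.1095 0.0809 0.0361] ((111.31287384033203, 81.44105529785156), (14.25861930847168, 14.627906799316406), 1.9522782564163208)
yellow 166 [0.0695 0.0798 0.1004] ((70.07910919189453, 80.41612243652344), (18.20652961730957, 34.96101379394531), 1.7305824756622314)
```

View pics/f.png

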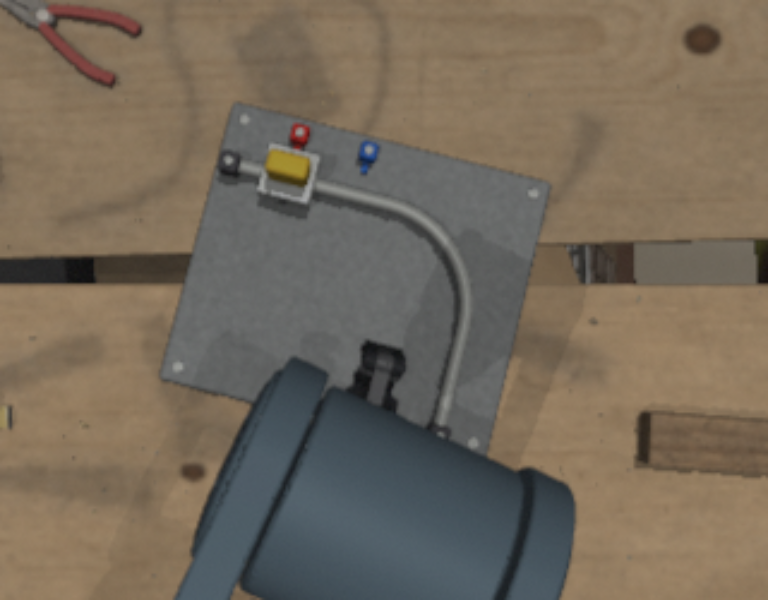

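The carriage (crop (289,170)) stands beside the red marker (300,133) on leg 2. It is about 1 mm off along the rod and 2° off in angle, and the arm is clear of it.

```bash
python3 -c "
from bench import ctrl
print(ctrl.hand_in())"
```

```text
the job is handed in; nothing more can be done
None
```

The carriage is released on the second leg beside the red marker, about 1 mm off centre and 2° out of line by the last top-camera check, with the arm clear; I handed the job in about 10 s into the 40 s limit, and no verdict came back.

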